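# Set out the packing bench with the picking bins

### The arm

A 6-joint arm with a two-finger parallel gripper is mounted at the origin on the work surface. World frame = base frame: x ahead of the robot, y to its left, z up, the work surface at z = 0. Lengths are in m, angles in rad, forces in N, time in s.
With the tool pointing down it reaches from about 0.3 to 0.875 m from the base axis. Payload 6.4 kg.
Tool frame: the origin (TCP) lies midway between the tips of the shut fingers; the grasp point (between the pads) lies 19 mm behind it; z points along the fingers, y is the direction in which the jaws open and shut (so a half turn about z gives the same grasp; the last joint's range is limited). The gripper opens to 85 mm and grips with 20 to 120 N. Pads are 22 mm wide; open, the fingers measure 114 mm over their backs; the gripper's body (76 mm by 85 mm) begins 54 mm behind the grasp point. The pads swing forward as they close: fully open they stand 13 mm farther back than shut.
Start: joints at [0.997, 0.181, 1.607, -0, 1.354, -0.206], TCP at [0.207, 0.537, 0.231] pointing down, gripper open.
Joint ranges: [-2.99, 2.99], [-0.89, 2.07], [0.3, 2.58], [-1.14, 4.28], [0, 2.63], [-3.12, 3.12]. Speed limits (rad/s): [2.57, 2.57, 3.01, 3.14, 3.14, 3.14].

### API

Orientations are given as a unit quaternion [w, x, y, z].
In Python, from bench import ctrl gives the robot as it stands. The module is installed in compiled form; this text tells all that it offers.
- The arm moves only by the tool arm_command, never from a script. Its argument "plan" is one flat list of numbers, 4 for each row, row after row: the shift along the tool's x, y, z in mm, then the turn about the tool's z in rad. A call has 1 to 20 rows; each row shifts and turns the commanded pose from where the row before left it, along the tool's axes as they then stand; what a row does not reach is not made up. A row lasts 1/10 s, in which the tool goes at most 50 mm and 8.59 degrees, less where a joint would pass 70% of its speed; a pose out of reach is approached as far as the arm can. A call is refused whole if a number of a shift passes 50 or a number of a turn 0.15, either way. A call with a gripper value outside its range is refused whole. "grip" is the opening, from 0 (shut) to 1 (fully open), set as the call begins (left out, the last holds). The fingers move at their own pace and stop on an object; the grip force is fixed at half the most. Time passes only in rows, so rows that do not move let the fingers close. It gives the time, the measured TCP pose, the force and the opening at its end, in the units of the state.
- ctrl.get_obs(): the state, without advancing time (a new reading comes with each control period).
- ctrl.camera(name): name is "side" or "top"; returns a dict with "color" (400x640x3 uint8, red, green, blue), "camera_matrix" (3x3 intrinsics, pixels), "eye" and "attitude" of the camera in the world. Camera axes: x right, y up, looking along -z (the intrinsics and any distortion apply to the point x, -y, -z); pixel columns grow to the right and rows downward; lengths in m; the calibration is good to about 2 mm. A picture is of the moment at which its call begins. There is no depth.
- ctrl.hand_in(): hands the job in, once; it reports no verdict.
The state is a dict: "time_s": time; "q": joint angles; "dq": joint speeds; "joint_efforts": joint torques, N m; "eef_pos": TCP position; "eef_rot": TCP orientation; "wrist_force": force on the tool from outside, world axes, zero at the start; "torque": the same for the moment, N m; "opening": opening from 0.0 (shut) to 1.0 (fully open).
Only numpy, scipy, OpenCV 4.12 (cv2) and the standard library are available. Lean on these libraries where they do the work, as an engineer would, in place of code of your own. Each camera call takes 0.05 s, during which the arm holds its last target. There are 200 camera calls.

### The job

Set out the small yellow picking bins for packing the next order, each square to its neighbour and with its open front towards the robot: the square plugs midway between the two large yellow bins on the bench, fronts level, with the washers stacked squarely on top of them, and the long ferrules on the middle of the scale's pan. Unhook the round caps from the rail (up to the wide ends of the keyholes, then off) and stand them on the bench to the left of the scale as the robot sees it, about 5 cm clear of its side and with fronts level. Do not tip any bin so far that it would spill, and leave the empty bin hanging.

Things in the scene. Friction and masses are not known exactly. Their poses are not given: they have to be found in the camera images.
- bin_plugs: Small open yellow bin, 92 deep (x) x 56 wide (y) x 50 high, two 36 mm square hollow black plugs on top. Origin: centre of underside; x from its low open front (24 mm lip) to its back, z up. Sides vertical, 4 mm thick, full height from x = -20 mm to the back: grip across the width above the origin. Two headed steel rivets stand 9 mm out of the back. On the bench, turned up to 30 deg; 0.15-0.3 kg.
- bin_washers: A bin exactly like bin_plugs, same size, origin and axes, holding many small steel washers (21 mm), all below the rim, so that its underside rests at another bin's rim, 50 mm up. At the start on the bench, turned up to 30 deg. 0.25 to 0.5 kg.
- bin_ferrules: A bin exactly like bin_plugs, same size, origin and axes, holding long black tubes (ferrules, 14 x 70 mm) side by side along it. At the start on the bench, turned up to 30 deg. 0.15 to 0.35 kg.
- bin_caps: A bin exactly like bin_plugs, with two 38 mm round dished black caps on top. Hangs on the rail, underside about 103 mm up, leaning forward up to 4 deg; its rivets (40 mm above its underside) sit in the narrow lower ends of two keyholes. Raise it 17 mm (14 to 20) to bring the rivet heads (14 mm) to the wide ends, then draw it 15 mm or more along its own -x, off the rail.
- bin_empty: A bin exactly like bin_plugs, but empty. Hangs on the rail like bin_caps, 144 mm from it along the strip, and stays there.
- big_pair: Two large yellow bins of black stock, each 160 deep x 100 wide x 75 high, side by side, 155 mm free between them; a dark steel angle 37 mm high joins their backs (at x = +80 mm). Fixed. Origin: on the bench, midway between the bins and midway along their depth; x points to their back, y to the left bin (rubber feet in it); front faces at x = -80 mm. Turned up to 5 deg.
- scale: White counting scale, flat steel pan 135 (x) x 150 (y) mm, its top 60 mm above the bench, grey key strip in front. Body sides at y = +-80 mm, front face at x = -100 mm. Fixed; the pan does not sink. Origin: on the bench under the middle of the pan; x points to its back, y to its left side as the robot sees it. Turned up to 5 deg.
- rail: Grey steel strip 310 mm long on two posts, top 182 mm above the bench, eight upright keyholes at 36 mm pitch: narrow end (9 mm) down, wide end (21 mm) up. Fixed. Origin: on the bench below the middle of its front face; x points to its back, away from the hanging bins, y along it. Turned up to 3 deg. bin_caps hangs at y = +72 or -72 mm, bin_empty at the other.
Not all that is in view belongs to the job. Leave any green look-alike of the bin_ferrules alone. Leave any blue look-alike of the bin_caps alone.

How it is judged:
By the outcome, as a careful person would: the job done as asked, in the order asked, and still so for the second after the job is handed in, with the robot touching nothing.
It also fails if it takes over 125 s, if anything falls off the work surface, if the arm or the gripper's body presses on something with over 40 N, if the wrist force passes 120 N, or if a joint passes its speed limit or range.

## Working session

There is one attempt and no reset: what is moved stays moved. The work goes in short steps, Python scripts to look and compute and a tool call to move; the robot and the scene stay as the last step left them, time stands still between calls to the robot, and variables do not carry over. Pictures are saved under pics/ and viewed, about 12 in all and at most 16, crops included, and the job is handed in when it is done.

Besides the shell and the picture viewer there is one more tool, called after "Call:" as name(argument=value, ...) on one line, values as JSON. arm_command: Moves the arm, as the interface text tells. Its arguments: {"type":"object","properties":{"plan":{"type":"array","items":{"type":"number"}},"grip":{"type":"number"}},"required":["plan"]}

```bash
mkdir -p pics; cat > h.py <<'E'
import numpy as np, cv2
from bench import ctrl
from scipy.spatial.transform import Rotation as R
def snap(name,fn=None):
    c=ctrl.camera(name)
    if fn: cv2.imwrite('pics/'+fn,c['color'][:,:,::-1])
    return c
E
python3 - <<'E'
from h import *
o=ctrl.get_obs()
print({k:np.round(v,4) for k,v in o.items()})
for n in('top','side'):
    c=snap(n,n+'0.png'); print(n,{k:np.round(v,4).tolist() if not isinstance(v,dict) else v for k,v in c.items() if k!='color'})
E
```

```text
{'time_s': np.float64(0.0), 'q': array([ 0.9967,  0.1815,  1.608 ,  0.    ,  1.3538, -0.2063]), 'dq': array([-0.0017, -0.0007, -0.0002,  0.0008, -0.0002, -0.0003]), 'joint_efforts': array([-5.00000e-04, -4.44879e+01, -3.51330e+01, -3.00000e-04,
        9.30000e-03,  0.00000e+00]), 'eef_pos': array([0.2064, 0.5361, 0.2304]), 'eef_rot': array([-3.000e-04,  1.828e-01,  9.831e-01, -8.000e-04]), 'wrist_force': array([-0.8783, -0.5589,  0.0617]), 'torque': array([ 0.005 , -0.0098,  0.0244]), 'opening': np.float64(0.9972)}
top {'camera_matrix': [[438.3411, 0.0, 318.8928], [0.0, 438.3411, 198.9246], [0.0, 0.0, 1.0]], 'eye': [0.3825, 0.0069, 1.5191], 'attitude': [0.7077, 0.0371, -0.0407, -0.7044]}
side {'camera_matrix': [[391.3339, 0.0, 316.897], [0.0, 391.3339, 190.2705], [0.0, 0.0, 1.0]], 'eye': [0.2571, -0.8543, 0.8304], 'attitude': [0.8887, 0.426, -0.0625, -0.1574]}
```

View pics/top0.png

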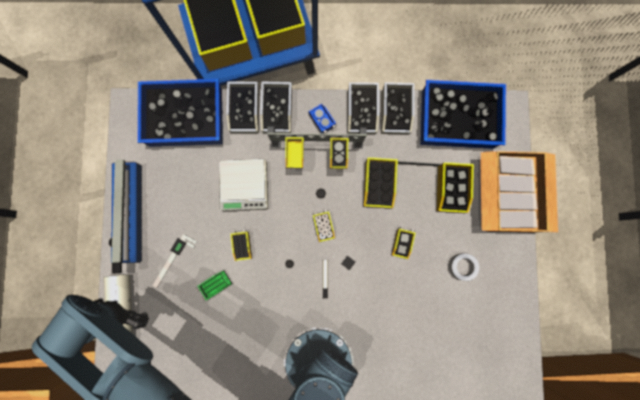

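View pics/side0.png

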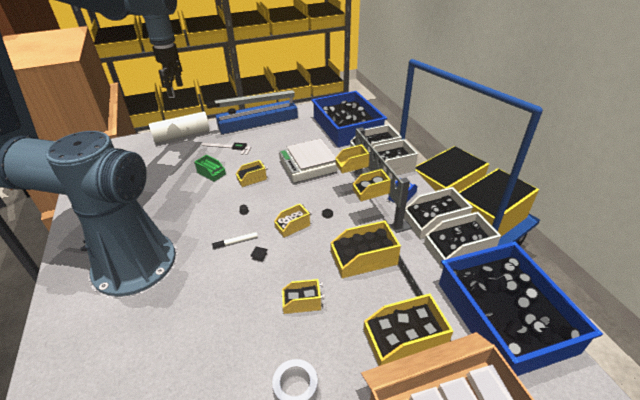

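The top view has image up as +x and left as +y. It shows the scale at (243,185), ferrules (241,245), washers (323,225), plugs (403,243), caps hanging at (339,152), the empty bin at (294,153) and the big bins at (380,182) and (457,188). Distractors are the green bin, the blue caps bin, a pen and loose parts.

```bash
cat >> h.py <<'E'
def ray(c,uv):
    K=c['camera_matrix']; q=c['attitude']; A=R.from_quat([q[1],q[2],q[3],q[0]]).as_matrix()
    uv=np.atleast_2d(uv).astype(float)
    d=np.c_[(uv[:,0]-K[0,2])/K[0,0],-(uv[:,1]-K[1,2])/K[1,1],-np.ones(len(uv))]@A.T
    return d
def toz(c,uv,z):
    d=ray(c,uv); e=np.array(c['eye']); z=np.broadcast_to(z,len(d))
    return e+d*((z-e[2])/d[:,2])[:,None]
def proj(c,P):
    K=c['camera_matrix']; q=c['attitude']; A=R.from_quat([q[1],q[2],q[3],q[0]]).as_matrix()
    p=(np.atleast_2d(P)-c['eye'])@A; return np.c_[K[0,2]+K[0,0]*p[:,0]/-p[:,2],K[1,2]-K[1,1]*p[:,1]/-p[:,2]]
def big(c,s=4): return cv2.resize(c['color'],None,fx=s,fy=s,interpolation=cv2.INTER_CUBIC)
def yellow(c,s=4):
    h=cv2.cvtColor(big(c,s),cv2.COLOR_RGB2HSV); return cv2.inRange(h,(20,110,70),(34,255,255))
def px(p,s=4): return (np.asarray(p,float)+.5)/s-.5
E
python3 - <<'E'
from h import *
c=snap('top'); m=yellow(c)
m=cv2.morphologyEx(m,cv2.MORPH_CLOSE,np.ones((5,5)))
im=big(c)
cs,_=cv2.findContours(m,cv2.RETR_EXTERNAL,cv2.CHAIN_APPROX_NONE)
for k in cs:
    (u,v),wh,a=r=cv2.minAreaRect(k)
    if wh[0]*wh[1]<2000 or v<480 or not 800<u<2000: continue
    b=px(cv2.boxPoints(r)); P=toz(c,b,.05)
    print(np.round(b,1).tolist(),'c',np.round(P.mean(0)[:2],4),'sides',np.round([np.linalg.norm(P[1]-P[0]),np.linalg.norm(P[2]-P[1])],4),'dir',np.round(np.degrees(np.arctan2(*(P[1]-P[0])[1::-1])),1))
    cv2.drawContours(im,[np.int32(cv2.boxPoints(r))],0,(255,0,0),1)
cv2.imwrite('pics/a.png',im[480:1080,840:1640,::-1])
cv2.imwrite('pics/b.png',im[480:1080,1240:2040,::-1])
E
```

```text
[[229.7, 233.0], [247.8, 230.6], [251.5, 258.2], [233.4, 260.6]] c [0.3873 0.2596] sides [0.0607 0.0924] dir -82.2
[[390.9, 255.0], [397.3, 227.5], [415.5, 231.8], [409.0, 259.2]] c [ 0.3971 -0.2824] sides [0.0942 0.0622] dir -14.0
[[311.7, 214.9], [328.3, 210.8], [335.1, 237.6], [318.4, 241.8]] c [ 0.4529 -0.0158] sides [0.0577 0.0928] dir -75.7
[[435.9, 211.6], [437.8, 161.8], [474.4, 163.2], [472.5, 213.0]] c [ 0.587  -0.4618] sides [0.1707 0.125 ] dir -3.6
[[362.6, 206.3], [365.6, 156.8], [398.1, 158.8], [395.1, 208.3]] c [ 0.6021 -0.2085] sides [0.1699 0.1111] dir -3.8
[[327.5, 167.9], [329.2, 136.1], [349.0, 137.2], [347.3, 169.0]] c [ 0.7046 -0.0658] sides [0.1107 0.0679] dir -3.0
[[284.1, 135.9], [303.9, 135.9], [303.9, 167.9], [284.1, 167.9]] c [0.7061 0.0852] sides [0.0676 0.1112] dir -89.7
```

View pics/a.png

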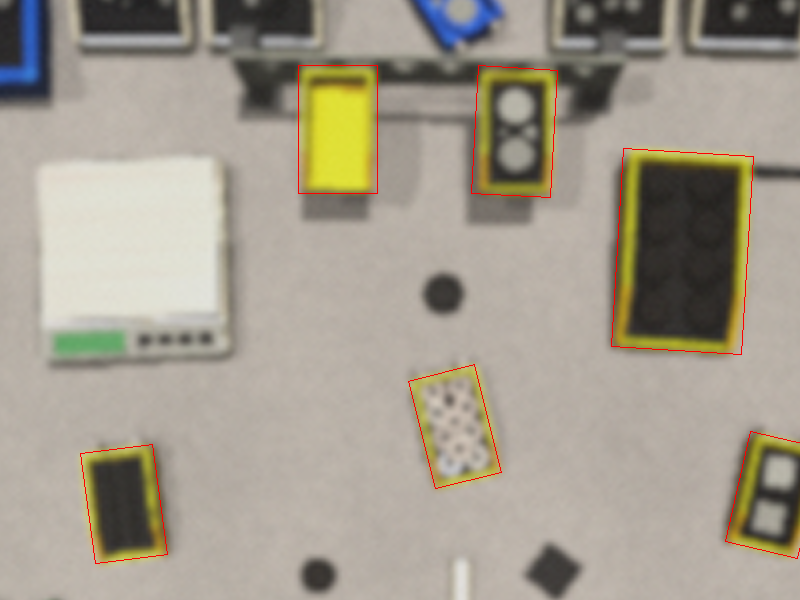

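View pics/b.png

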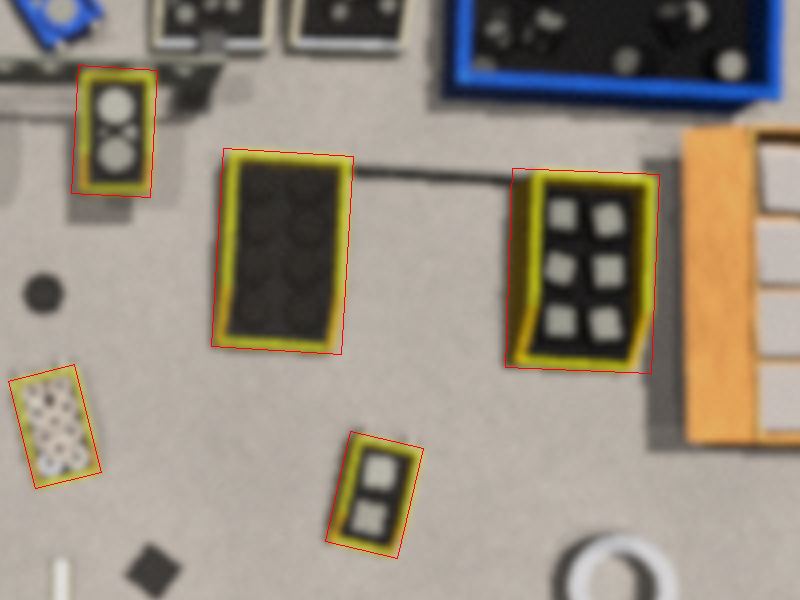

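Crop a: the rectangles sit tightly on the ferrules, washers and caps bins. Crop b: the same for plugs and both big bins; the right big bin shows its inner wall down to the base. Next I compute refined poses with the correct height for each edge.

```bash
cat >> h.py <<'E'
NAD=np.array([.3825,.0069])
def rectpose(c,k,zb,zt,zl,s=4):
    """contour k (scaled px) of a box, base zb, rim zt, lip zl: pose by edge rays, each edge at its silhouette height"""
    b=px(cv2.boxPoints(cv2.minAreaRect(k)),s); P=toz(c,b,zt)[:,:2]; ctr=P.mean(0)
    e=P[1]-P[0]; f=P[2]-P[1]; ax=e if np.linalg.norm(e)>np.linalg.norm(f) else f
    ax=ax/np.linalg.norm(ax); ax=ax*np.sign(ax[0]); lat=np.array([-ax[1],ax[0]]); out={}
    for i in range(4):
        p=np.array([b[i],b[(i+1)%4]]); n=toz(c,p,zt)[:,:2].mean(0)-ctr
        a,l=n@ax,n@lat
        name=('back' if a>0 else 'front') if abs(a)>abs(l) else ('left' if l>0 else 'right')
        far=n@(ctr-NAD)>0
        z=(zl if name=='front' else zt) if far or (name=='front' and ctr[0]-.046<NAD[0]) else zb
        out[name]=(toz(c,p,z)[:,:2],z)
    mid={n:v[0].mean(0) for n,v in out.items()}
    d=[(lambda w:w*np.sign(w[0]))(out[n][0][1]-out[n][0][0]) for n in('left','right')]
    d+=[(lambda w:np.array([w[1],-w[0]])*np.sign(w[1]))(out[n][0][1]-out[n][0][0]) for n in('front','back')]
    ang=np.degrees([np.arctan2(w[1],w[0]) for w in d])
    A=np.radians(ang[:2].mean()); ax=np.array([np.cos(A),np.sin(A)]); lat=np.array([-ax[1],ax[0]])
    C=ax*((mid['front']+mid['back'])/2@ax)+lat*((mid['left']+mid['right'])/2@lat)
    return dict(c=C,yaw=ang,depth=(mid['back']-mid['front'])@ax,width=(mid['left']-mid['right'])@lat,mid=mid,z={n:v[1] for n,v in out.items()})
def contours(c,s=4):
    m=cv2.morphologyEx(yellow(c,s),cv2.MORPH_CLOSE,np.ones((5,5)))
    return [k for k in cv2.findContours(m,cv2.RETR_EXTERNAL,cv2.CHAIN_APPROX_NONE)[0] if cv2.contourArea(cv2.convexHull(k))>1500]
def near(c,uv,s=4):
    return min(contours(c,s),key=lambda k:np.linalg.norm(px(cv2.minAreaRect(k)[0],s)-uv))
E
python3 - <<'E'
from h import *
np.set_printoptions(precision=4,suppress=True)
c=snap('top')
for n,uv,z in [('ferr',(241,245),(0,.05,.024)),('wash',(323,225),(0,.05,.024)),('plug',(403,243),(0,.05,.024)),('bigL',(380,182),(0,.075,.03)),('bigR',(455,188),(0,.075,.03)),('caps',(339,152),(.103,.153,.127)),('empty',(294,152),(.103,.153,.127))]:
    r=rectpose(c,near(c,uv),*z); print(n,r['c'],'yaw LRFB',r['yaw'],'d,w',r['depth'],r['width'],'L',r['mid']['left'],'R',r['mid']['right'],'F',r['mid']['front'])
im=big(c); h=cv2.cvtColor(im,cv2.COLOR_RGB2HSV)
for nm,lo in(('pan/body',(0,0,200)),):
    m=cv2.inRange(h,lo,(180,50,255)); m[:, :860]=0; m[:,1100:]=0; m[:600]=0; m[860:]=0
    m=cv2.morphologyEx(m,cv2.MORPH_CLOSE,np.ones((9,9)))
    k=max(cv2.findContours(m,cv2.RETR_EXTERNAL,cv2.CHAIN_APPROX_NONE)[0],key=cv2.contourArea)
    b=px(cv2.boxPoints(cv2.minAreaRect(k)))
    print('scale px',b.tolist()); 
    for z in(0,.06): print(z,toz(c,b,z)[:,:2].tolist())
cv2.imwrite('pics/s.png',cv2.resize(c['color'][150:220,205:285],None,fx=8,fy=8,interpolation=cv2.INTER_CUBIC)[:,:,::-1])
E
```

```text
ferr [0.3866 0.2632] yaw LRFB [9.0108 8.755  7.698  7.7692] d,w 0.09249337083730541 0.0530290933464468 L [0.3832 0.2895] R [0.3916 0.2372] F [0.3408 0.2568]
wash [ 0.4532 -0.0159] yaw LRFB [14.3583 14.1222 14.2291 14.3448] d,w 0.09255778429604886 0.05712780169140935 L [0.4479 0.0122] R [ 0.46   -0.0437] F [ 0.4086 -0.0284]
plug [ 0.3965 -0.2867] yaw LRFB [-14.2282 -14.4907 -13.0863 -13.1607] d,w 0.09358364357708993 0.053923903407916314 L [ 0.405 -0.261] R [ 0.3901 -0.3129] F [ 0.3509 -0.2758]
bigL [ 0.602  -0.2084] yaw LRFB [-3.9896 -4.4582 -3.3677 -3.378 ] d,w 0.1593485687367628 0.10137469986443758 L [ 0.613  -0.1584] R [ 0.5953 -0.2588] F [ 0.5221 -0.209 ]
bigR [ 0.5867 -0.464 ] yaw LRFB [-3.5052 -4.0312 -1.8105 -1.801 ] d,w 0.1602478367097748 0.10190852253563412 L [ 0.596  -0.4136] R [ 0.5816 -0.5148] F [ 0.5058 -0.4719]
caps [ 0.6867 -0.0607] yaw LRFB [-3.7092 -3.9994 -3.6466 -3.6555] d,w 0.09402632300356546 0.06357228126726278 L [ 0.6952 -0.0294] R [ 0.6801 -0.0921] F [ 0.6397 -0.0589]
empty [0.688  0.0801] yaw LRFB [0.7509 0.464  0.3088 0.3323] d,w 0.09420295769566943 0.06204780336427212 L [0.6832 0.1111] R [0.6946 0.0491] F [0.6409 0.0814]
scale px [[218.36866760253906, 159.93820190429688], [264.0658874511719, 157.96566772460938], [265.86993408203125, 199.75830078125], [220.17269897460938, 201.7308349609375]]
0 [[0.6865103213862433, 0.3534973515145172], [0.6944475917151858, 0.19302855262304586], [0.546492764506156, 0.18406592489057796], [0.5387960898014517, 0.3428610556334786]]
0.06 [[0.6745022554647286, 0.339805971881907], [0.6821260205181865, 0.18567534882649805], [0.540015093912409, 0.1770667258034439], [0.5326224214683832, 0.32958978703805514]]
```

View pics/s.png

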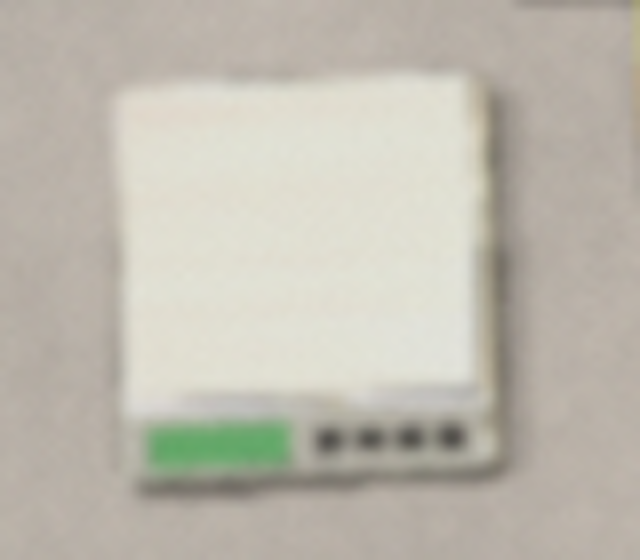

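Crop s shows the scale: pan corners in full-image pixels at (219.4,161.2), (264.4,159.4), (264.8,198.1) and (220.6,200); the body's front bottom corners at (222,211) and (268,208.5). Big pair and bins match their given sizes. Next: scale, rail and a move helper.

```bash
cat >> h.py <<'E'
def yawnow():
    o=ctrl.get_obs(); q=o['eef_rot']; M=R.from_quat([q[1],q[2],q[3],q[0]]).as_matrix(); return o,M
def go(*wps):
    """wps: (x,y,z,psi_deg or None). Prints per waypoint: turn (tool rad) first, then shift in turned tool axes mm."""
    o,M=yawnow(); p=np.array(o['eef_pos']); print('t',round(float(o['time_s']),2),'p',np.round(p,4),'F',np.round(o['wrist_force'],1),'open',round(float(o['opening']),3),'tool-yaw',round(np.degrees(np.arctan2(M[1,1],M[0,1]))-90,2),'zdir',np.round(M[:,2],3),'j6',np.round(o['q'][5],2))
    for x,y,z,psi in wps:
        t=0
        if psi is not None:
            cur=np.degrees(np.arctan2(M[1,1],M[0,1]))-90
            d=(psi-cur+90)%180-90; t=-np.radians(d); M=M@R.from_rotvec([0,0,t]).as_matrix()
        T=np.array([x,y,z]); s=M.T@(T-p)*1000; p=T
        print('turn',round(t,3),'shift',np.round(s,1),'len',round(np.linalg.norm(s)))
E
python3 - <<'E'
from h import *
np.set_printoptions(precision=4,suppress=True)
c=snap('top')
P=toz(c,[(219.4,161.2),(264.4,159.4),(264.8,198.1),(220.6,200)],.06)[:,:2]
print('pan',P.mean(0),np.linalg.norm(P[0]-P[1]),np.linalg.norm(P[3]-P[2]),np.linalg.norm(P[1]-P[2]),np.degrees([np.arctan2(*(P[0]-P[3])[::-1]),np.arctan2(*(P[1]-P[2])[::-1])]))
F=toz(c,[(222.1,211.2),(268.1,208.5)],0)[:,:2]; d=F[0]-F[1]; print('front',F,np.linalg.norm(d),np.degrees(np.arctan2(-d[0],d[1])), 'mid',F.mean(0))
im=big(c)[520:620,1040:1500]; h=cv2.cvtColor(im,cv2.COLOR_RGB2HSV)
cv2.imwrite('pics/r.png',cv2.resize(c['color'][120:185,255:375],None,fx=6.6,fy=6.6,interpolation=cv2.INTER_CUBIC)[:,:,::-1])
go((.40,.2,.2,-14),(.3965,-.2867,.12,None),(.3965,-.2867,.010,None))
E
```

```text
pan [0.6079 0.2574] 0.1519042841912273 0.14775974686815385 0.13167585446447067 [3.4176 1.6158]
front [[0.5058 0.3352]
 [0.516  0.1758]] 0.15976250222208083 3.6554676913570674 mid [0.5109 0.2555]
t 0.25 p [0.2066 0.5363 0.2308] F [ 0.4 -1.3  0.3] open 0.999 tool-yaw -21.07 zdir [-0.    -0.001 -1.   ] j6 -0.21
turn -0.123 shift [-269.  -279.5   31. ] len 389
turn 0 shift [-114.4 -473.    80.3] len 493
turn 0 shift [ -0.    0.1 110. ] len 110
```

View pics/r.png

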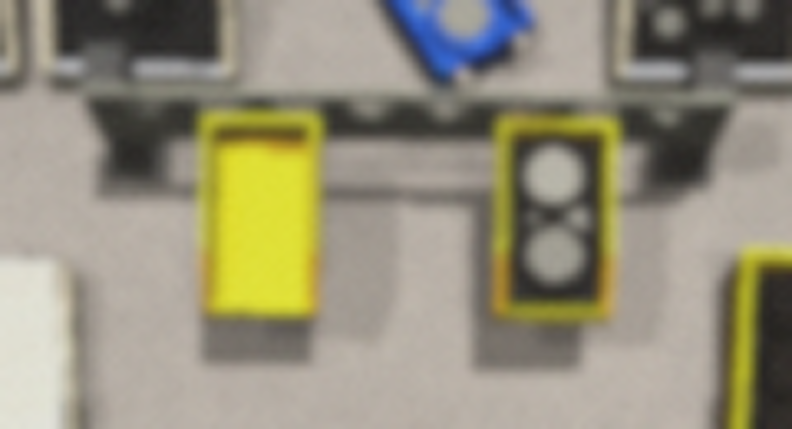

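Crop r: the caps and empty bins hang almost square to the camera, and the rail's top edge is level in the image from (88,100) to (735,97), so rail yaw is about -0.5°. Moving to plugs.

Call:
arm_command(plan=[0,0,0,-0.123,-33.6,-35,3.9,0,-33.6,-35,3.9,0,-33.6,-35,3.9,0,-33.6,-35,3.9,0,-33.6,-35,3.9,0,-33.6,-35,3.9,0,-33.6,-35,3.9,0,-33.6,-35,3.9,0,-11.4,-47.3,8,0,-11.4,-47.3,8,0,-11.4,-47.3,8,0,-11.4,-47.3,8,0,-11.4,-47.3,8,0,-11.4,-47.3,8,0,-11.4,-47.3,8,0,-11.4,-47.3,8,0,-11.4,-47.3,8,0,-11.4,-47.3,8,0,0,0,0,0], grip=1)

```text
time_s: 2.25
eef_pos: [0.395, -0.2922, 0.1195]
eef_rot: [0.0, 0.125, 0.992, -0.001]
wrist_force: [1.1, 0.9, 1.0]
opening: 0.998
```

```bash
python3 -c "
from h import *
go((.3965,-.2867,.10,-14),(.3965,-.2867,.010,None))"
```

```text
t 2.25 p [ 0.395  -0.2922  0.1195] F [1.1 0.9 1. ] open 0.998 tool-yaw -14.32 zdir [ 0.    -0.002 -1.   ] j6 -2.2
turn -0.006 shift [-0.1  5.7 19.5] len 20
turn 0 shift [ 0.   0.2 90. ] len 90
```

Call:
arm_command(plan=[0,5.5,20,0,0,0,30,0,0,0,30,0,0,0,30,0,0,0,0,0])

```text
time_s: 2.75
eef_pos: [0.3945, -0.2783, 0.0066]
eef_rot: [-0.003, 0.122, 0.993, 0.003]
wrist_force: [-1.5, 0.7, 0.3]
opening: 1.003
```

Call:
arm_command(plan=[0,0,0,0,0,0,0,0,0,0,0,0,0,0,0,0,0,0,0,0,0,0,0,0,0,0,0,0,0,0,-20,0,0,0,-40,0,0,0,-40,0,0,0,-40,0,0,0,0,0,0,0,0,0], grip=0.3)

```text
time_s: 4.05
eef_pos: [0.3973, -0.2817, 0.1512]
eef_rot: [0.001, 0.122, 0.993, -0.001]
wrist_force: [-0.1, 0.4, -3.4]
opening: 0.648
```

```bash
python3 -c "
from h import *
snap('side','side1.png'); snap('top','top1.png')
go((.5605,-.3341,.15,-3.6),(.5605,-.3341,.012,None))"
```

```text
t 4.15 p [ 0.3961 -0.2804  0.1488] F [-0.   0.2 -3.4] open 0.647 tool-yaw -14.02 zdir [-0.002  0.002 -1.   ] j6 -2.19
turn -0.182 shift [-167.5  -43.3   -1.6] len 173
turn 0 shift [ -0.2  -0.3 138. ] len 138
```

View pics/side1.png

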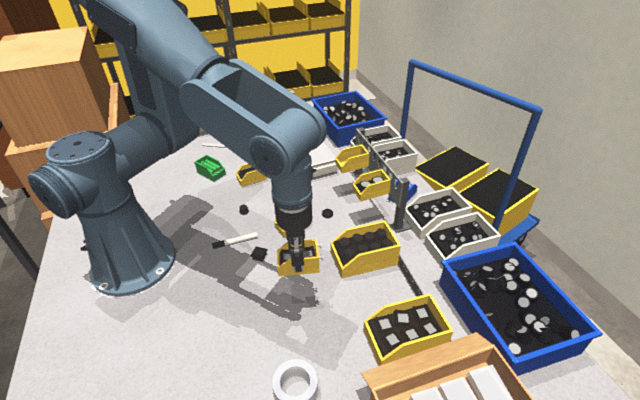

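The side view shows plugs gripped and lifted level. Carry it over to the gap.

Call:
arm_command(plan=[0,0,0,-0.091,0,0,0,-0.091,-33.1,-8.7,0,0,-33.1,-8.7,0,0,-33.1,-8.7,0,0,-33.1,-8.7,0,0,-33.1,-8.7,0,0,0,0,0,0,0,0,0,0,0,0,0,0])

```text
time_s: 5.15
eef_pos: [0.5579, -0.3342, 0.1481]
eef_rot: [-0.002, 0.031, 1.0, 0.001]
wrist_force: [0.4, 0.9, -2.6]
opening: 0.649
```

```bash
python3 -c "
from h import *
go((.5585,-.334,.03,-3.6),(.5585,-.334,.0105,None))"
```

```text
t 5.15 p [ 0.5579 -0.3342  0.1481] F [ 0.4  0.9 -2.6] open 0.649 tool-yaw -3.6 zdir [-0.003  0.003 -1.   ] j6 -2.23
turn -0.0 shift [ -1.   -0.  118.1] len 118
turn 0 shift [-0.1 -0.  19.5] len 19
```

Call:
arm_command(plan=[-0.6,0,38,0,0,0,38,0,0,0,36,0,0,0,15,0,0,0,6,0,0,0,4,0,0,0,0,0,0,0,0,0])

```text
time_s: 5.95
eef_pos: [0.5611, -0.3362, 0.015]
eef_rot: [0.001, 0.031, 1.0, -0.001]
wrist_force: [-0.5, -0.7, -2.6]
opening: 0.651
```

Call:
arm_command(plan=[0,0,0,0,0,0,0,0,0,0,0,0,0,0,0,0,0,0,0,0,0,0,-20,0,0,0,-40,0,0,0,-40,0,0,0,-40,0,30,40,0,0,30,40,0,0,30,40,0,0,0,0,0,0,0,0,0,0], grip=0.85)

```text
time_s: 7.35
eef_pos: [0.4775, -0.209, 0.1534]
eef_rot: [0.0, 0.031, 1.0, -0.0]
wrist_force: [0.6, -0.7, 0.2]
opening: 0.85
```

```bash
python3 -c "
from h import *
c=snap('side','side2.png'); c=snap('top','top2.png')
cv2.imwrite('pics/t2.png',cv2.resize(c['color'][140:270,290:490],None,fx=4,fy=4,interpolation=cv2.INTER_CUBIC)[:,:,::-1])
go((.4532,-.0159,.12,14.3),(.4532,-.0159,.010,None))"
```

```text
t 7.45 p [ 0.4788 -0.211   0.1539] F [ 0.3  0.2 -0.9] open 0.848 tool-yaw -3.61 zdir [ 0.002 -0.001 -1.   ] j6 -2.15
turn -0.313 shift [-23.3 195.4  33.6] len 200
turn 0 shift [1.0e-01 2.0e-01 1.1e+02] len 110
```

View pics/t2.png

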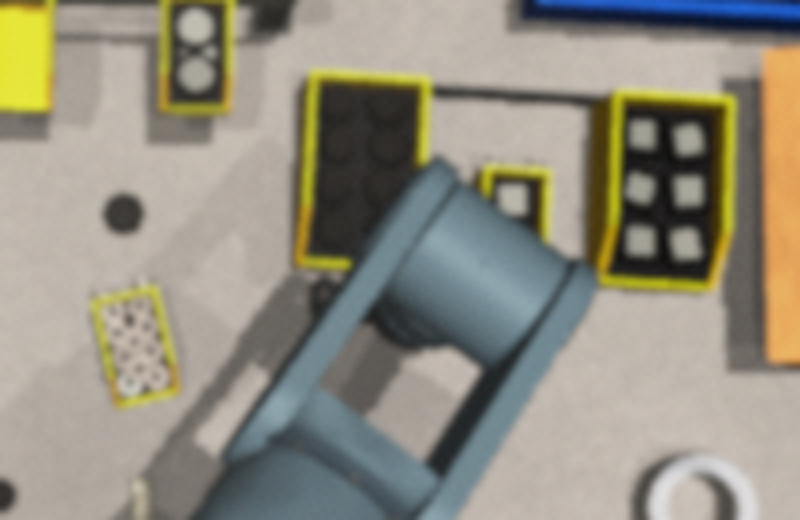

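The plugs bin stands upright in the gap; the arm still hides its front. I move over washers and then measure plugs.

Call:
arm_command(plan=[0,0,0,-0.104,0,0,0,-0.104,0,0,0,-0.105,-4.6,39,6.7,0,-4.6,39,6.7,0,-4.6,39,6.7,0,-4.6,39,6.7,0,-4.6,39,6.7,0,0,0,0,0,0,0,0,0], grip=1)

```text
time_s: 8.45
eef_pos: [0.453, -0.0156, 0.1199]
eef_rot: [0.0, -0.126, 0.992, -0.0]
wrist_force: [-0.3, -0.1, -0.1]
opening: 0.999
```

```bash
python3 -c "
from h import *
np.set_printoptions(precision=4,suppress=True)
c=snap('top','top3.png')
for n,uv,z in [('bigL',(380,182),(0,.075,.03)),('bigR',(455,188),(0,.075,.03)),('plug',(419,196),(0,.05,.024))]:
    r=rectpose(c,near(c,uv),*z); print(n,r['c'],'yaw LRFB',r['yaw'],'d,w',r['depth'],r['width'],'L',r['mid']['left'],'R',r['mid']['right'],'F',r['mid']['front'],r['z'])
go((.4532,-.0159,.12,14.3),(.4532,-.0159,.010,None))
cv2.imwrite('pics/t3.png',cv2.resize(c['color'][140:270,290:490],None,fx=4,fy=4,interpolation=cv2.INTER_CUBIC)[:,:,::-1])
"
```

```text
bigL [ 0.6018 -0.2083] yaw LRFB [-4.1069 -4.5749 -3.4871 -3.4989] d,w 0.15944719835764296 0.10126644387873697 L [ 0.613  -0.1584] R [ 0.595  -0.2586] F [ 0.5219 -0.2087] {'left': 0, 'back': 0.075, 'right': 0.075, 'front': 0}
bigR [ 0.5867 -0.4641] yaw LRFB [-3.6664 -4.1929 -1.9742 -1.9668] d,w 0.16005286967982646 0.102055326555393 L [ 0.5962 -0.4136] R [ 0.5814 -0.5148] F [ 0.5059 -0.4717] {'left': 0, 'back': 0.075, 'right': 0.075, 'front': 0}
plug [ 0.5606 -0.3378] yaw LRFB [-3.4964 -3.7674 -2.2189 -2.2164] d,w 0.09218587658348527 0.05365812818414608 L [ 0.5656 -0.3113] R [ 0.5571 -0.3645] F [ 0.5142 -0.341 ] {'left': 0, 'back': 0.05, 'right': 0.05, 'front': 0}
t 8.5 p [ 0.4532 -0.0163  0.1201] F [ 0.4 -0.6  0.4] open 1.002 tool-yaw 14.34 zdir [ 0.001 -0.001 -1.   ] j6 -2.12
turn 0.001 shift [-0.1  0.4  0.1] len 0
turn 0 shift [  0.1   0.1 110. ] len 110
```

View pics/t3.png

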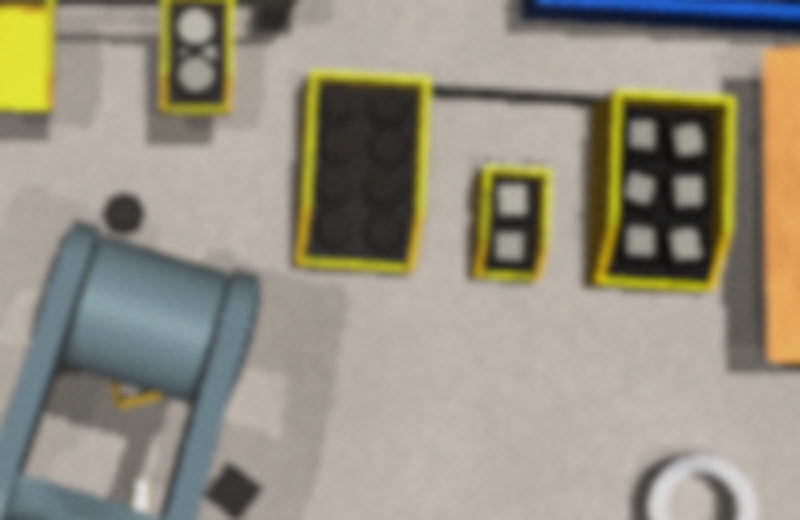

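Plugs stands upright with its front level with the big bins' fronts (within about 0.5 mm) at crop (510,225). Its lateral position needs a rim-based check. Picking washers meanwhile.

Call:
arm_command(plan=[0,0.4,30,0,0,0,35,0,0,0,30,0,0,0,15,0,0,0,0,0,0,0,0,0])

```text
time_s: 9.1
eef_pos: [0.4526, -0.0162, 0.01]
eef_rot: [0.0, -0.124, 0.992, -0.0]
wrist_force: [-0.1, -0.9, 0.2]
opening: 1.001
```

```bash
python3 -c "
from h import *
np.set_printoptions(precision=4,suppress=True)
c=snap('top')
L=toz(c,[(397.75,160)],.075)[0];Rr=toz(c,[(443,163.7)],.075)[0];p=toz(c,[(290+483/4,182),(290+550/4,182)],.05)
lat=np.array([.0628,.998]);print(L,Rr,p,'lateral',L[:2]@lat,Rr[:2]@lat,p[:,:2]@lat,'mid',(L+Rr)[:2]@lat/2,p.mean(0)[:2]@lat)
go()"
```

```text
[ 0.6746 -0.2639  0.075 ] [ 0.6628 -0.4154  0.075 ] [[ 0.6041 -0.3115  0.05  ]
 [ 0.6044 -0.3684  0.05  ]] lateral -0.22101562287466756 -0.37296765761222295 [-0.273  -0.3297] mid -0.2969916402434452 -0.3013514083254515
t 9.15 p [ 0.453  -0.0161  0.0106] F [0.1 0.4 0.8] open 1.001 tool-yaw 14.25 zdir [ 0.002 -0.001 -1.   ] j6 -2.12
```

Rim measurements put plugs about 4 mm right of the midline. I go back and let the closing jaws centre it.

```bash
python3 -c "
from h import *
go((.453,-.0161,.15,-3.6),(.5585,-.3333,.15,None),(.5585,-.3333,.012,None))"
```

```text
t 9.15 p [ 0.453  -0.0161  0.0106] F [0.1 0.4 0.8] open 1.001 tool-yaw 14.25 zdir [ 0.002 -0.001 -1.   ] j6 -2.12
turn 0.312 shift [  -0.2   -0.  -139.4] len 139
turn 0 shift [-125.2 -309.9    0.4] len 334
turn 0 shift [3.00e-01 1.00e-01 1.38e+02] len 138
```

Call:
arm_command(plan=[0,0,-35,0,0,0,-35,0,0,0,-35,0,0,0,-35,0,0,0,0,0.104,0,0,0,0.104,0,0,0,0.104,-13.9,-34.4,0,0,-13.9,-34.4,0,0,-13.9,-34.4,0,0,-13.9,-34.4,0,0,-13.9,-34.4,0,0,-13.9,-34.4,0,0,-13.9,-34.4,0,0,-13.9,-34.4,0,0,-13.9,-34.4,0,0,0,0,0,0,0,0,0,0])

```text
time_s: 10.95
eef_pos: [0.5574, -0.3329, 0.1508]
eef_rot: [0.001, 0.032, 0.999, -0.0]
wrist_force: [-0.5, 1.0, -1.7]
opening: 0.999
```

```bash
python3 -c "
from h import *
go((.5585,-.3333,.05,-3.6),(.5585,-.3333,.012,None))"
```

```text
t 10.95 p [ 0.5574 -0.3329  0.1508] F [-0.5  1.  -1.7] open 0.999 tool-yaw -3.64 zdir [ 0.001 -0.001 -1.   ] j6 -2.23
turn -0.001 shift [ -1.   -0.3 100.8] len 101
turn 0 shift [ 0.  0. 38.] len 38
```

Call:
arm_command(plan=[-0.5,-0.3,40,0,0,0,40,0,0,0,30,0,0,0,20,0,0,0,9,0,0,0,0,0,0,0,0,0])

```text
time_s: 11.65
eef_pos: [0.5587, -0.3321, 0.0122]
eef_rot: [0.001, 0.031, 1.0, -0.001]
wrist_force: [-0.7, -0.5, 0.7]
opening: 1.003
```

Call:
arm_command(plan=[0,0,0,0,0,0,0,0,0,0,0,0,0,0,0,0,0,0,0,0,0,0,0,0,0,0,0,0,0,0,0,0], grip=0.5)

```text
time_s: 12.45
eef_pos: [0.559, -0.3332, 0.0127]
eef_rot: [0.001, 0.031, 1.0, -0.001]
wrist_force: [-0.9, -0.8, 5.9]
opening: 0.645
```

Call:
arm_command(plan=[0,0,0,0,0,0,0,0,0,0,0,0,0,0,0,0,0,0,0,0,0,0,-20,0,0,0,-40,0,0,0,-40,0,0,0,-40,0,10,40,0,0,13,34,0,0,13,34,0,0,13,34,0,0,13,34,0,0,13,34,0,0,13,34,0,0,13,34,0,0,0,0,0,0], grip=1)

```text
time_s: 14.25
eef_pos: [0.4724, -0.0446, 0.1502]
eef_rot: [-0.001, 0.029, 1.0, 0.001]
wrist_force: [-0.1, -0.3, 0.6]
opening: 0.998
```

```bash
python3 -c "
from h import *
np.set_printoptions(precision=4,suppress=True)
c=snap('top','top4.png')
for n,uv,z in [('plug',(419,196),(0,.05,.024))]:
    r=rectpose(c,near(c,uv),*z); print(n,r['c'],'yaw LRFB',r['yaw'],'d,w',r['depth'],r['width'],'L',r['mid']['left'],'R',r['mid']['right'],'F',r['mid']['front'],r['z'])
go((.4532,-.0159,.12,14.3),(.4532,-.0159,.010,None))
"
```

```text
plug [ 0.5606 -0.335 ] yaw LRFB [-4.2899 -4.5608 -3.0349 -3.0384] d,w 0.09167434221425744 0.053857788815531535 L [ 0.5661 -0.3084] R [ 0.5567 -0.3617] F [ 0.5144 -0.3375] {'left': 0, 'back': 0.05, 'right': 0.05, 'front': 0}
t 14.3 p [ 0.4736 -0.0465  0.1506] F [-0.4 -0.8  0.4] open 0.997 tool-yaw -3.36 zdir [-0.  0. -1.] j6 -1.86
turn -0.308 shift [12.2 34.7 30.6] len 48
turn 0 shift [ -0.  -0. 110.] len 110
```

Call:
arm_command(plan=[0,0,0,-0.103,0,0,0,-0.103,0,0,0,-0.103,6,17.4,15.3,0,6,17.4,15.3,0,0,0,30,0,0,0,35,0,0,0,30,0,0,0,15,0,0,0,0,0,0,0,0,0])

```text
time_s: 15.4
eef_pos: [0.4546, -0.0182, 0.0102]
eef_rot: [0.0, -0.123, 0.992, -0.0]
wrist_force: [1.4, 0.2, 0.2]
opening: 1.002
```

Call:
arm_command(plan=[0,0,0,0,0,0,0,0,0,0,0,0,0,0,0,0,0,0,0,0,0,0,0,0,0,0,0,0,0,0,0,0], grip=0.5)

```text
time_s: 16.2
eef_pos: [0.4552, -0.0176, 0.0114]
eef_rot: [0.001, -0.123, 0.992, -0.0]
wrist_force: [-1.1, 0.5, 5.2]
opening: 0.646
```

```bash
python3 -c "
from h import *
go((.453,-.0159,.19,14.3),(.5588,-.3333,.19,-3.6))"
```

```text
t 16.2 p [ 0.4552 -0.0176  0.0114] F [-1.1  0.5  5.2] open 0.646 tool-yaw 14.16 zdir [ 0.003 -0.001 -1.   ] j6 -2.12
turn -0.002 shift [   1.3    2.  -178.6] len 179
turn 0.312 shift [-125.5 -310.1    0.4] len 335
```

Call:
arm_command(plan=[0,0,-20,0,0,0,-40,0,0,0,-40,0,0,0,-40,0,0,0,-38,0,0,0,0,0.104,0,0,0,0.104,0,0,0,0.104,-14,-34.3,0,0,-14,-34.3,0,0,-14,-34.3,0,0,-14,-34.3,0,0,-14,-34.3,0,0,-14,-34.3,0,0,-14,-34.3,0,0,-14,-34.3,0,0,-14,-34.3,0,0,0,0,0,0,0,0,0,0,0,0,0,0])

```text
time_s: 18.2
eef_pos: [0.5592, -0.3324, 0.1874]
eef_rot: [-0.001, 0.032, 0.999, 0.001]
wrist_force: [0.4, 0.9, -4.4]
opening: 0.647
```

```bash
python3 -c "
from h import *
snap('side','side5.png')
go((.5619,-.3336,.08,-3.6),(.5619,-.3336,.062,None))"
```

```text
t 18.25 p [ 0.5594 -0.3323  0.1877] F [-0.4  0.7 -4.9] open 0.645 tool-yaw -3.66 zdir [-0.001  0.001 -1.   ] j6 -2.23
turn -0.001 shift [ -2.7  -1.3 107.7] len 108
turn 0 shift [-0. -0. 18.] len 18
```

View pics/side5.png

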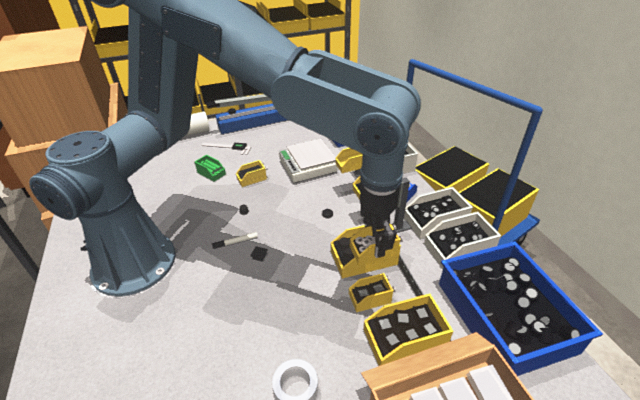

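The side view shows washers held level above plugs (370,290). Lower slowly.

Call:
arm_command(plan=[-1.4,-0.6,30,0,-1.3,-0.6,30,0,0,0,25,0,0,0,15,0,0,0,8,0,0,0,0,0,0,0,0,0,0,0,0,0])

```text
time_s: 19.05
eef_pos: [0.5634, -0.3357, 0.0818]
eef_rot: [0.001, 0.032, 0.999, -0.001]
wrist_force: [-0.0, 0.4, -3.8]
opening: 0.646
```

```bash
python3 -c "
from h import *
go((.5619,-.3336,.062,-3.6))"
```

```text
t 19.05 p [ 0.5634 -0.3357  0.0818] F [-0.   0.4 -3.8] open 0.646 tool-yaw -3.71 zdir [ 0.002 -0.002 -1.   ] j6 -2.22
turn -0.002 shift [ 1.6  2.1 19.8] len 20
```

Call:
arm_command(plan=[0,0,8,0,0,0,0,0,0,0,0,0,0,0,0,0,0,0,0,0])

```text
time_s: 19.55
eef_pos: [0.5625, -0.3351, 0.0721]
eef_rot: [0.0, 0.032, 0.999, -0.0]
wrist_force: [-0.0, 0.5, -3.5]
opening: 0.647
```

```bash
python3 -c "
from h import *
go((.5619,-.3336,.062,-3.6))"
```

```text
t 19.55 p [ 0.5625 -0.3351  0.0721] F [-0.   0.5 -3.5] open 0.647 tool-yaw -3.71 zdir [ 0. -0. -1.] j6 -2.22
turn -0.002 shift [ 0.7  1.4 10.1] len 10
```

Call:
arm_command(plan=[0.5,1.2,5,0,0,0,3,0,0,0,2,0,0,0,0,0,0,0,0,0,0,0,0,0])

```text
time_s: 20.15
eef_pos: [0.562, -0.3338, 0.062]
eef_rot: [0.0, 0.032, 0.999, -0.0]
wrist_force: [0.2, -0.5, -4.1]
opening: 0.649
```

```bash
python3 -c "
from h import *
go((.5619,-.3336,.0614,-3.6))"
```

```text
t 20.15 p [ 0.562  -0.3338  0.062 ] F [ 0.2 -0.5 -4.1] open 0.649 tool-yaw -3.71 zdir [ 0. -0. -1.] j6 -2.22
turn -0.002 shift [0.1 0.2 0.6] len 1
```

Call:
arm_command(plan=[0,0,1.2,0,0,0,0,0,0,0,0,0])

```text
time_s: 20.45
eef_pos: [0.5621, -0.3339, 0.0614]
eef_rot: [0.0, 0.032, 0.999, -0.0]
wrist_force: [-1.8, 2.7, 2.6]
opening: 0.652
```

Call:
arm_command(plan=[0,0,0,0,0,0,0,0,0,0,0,0,0,0,0,0,0,0,0,0,0,0,-20,0,0,0,-30,0,0,0,-40,0,10,45,-10,0,10,45,0,0,10,45,0,0,10,45,0,0,10,45,0,0,10,45,0,0,10,45,0,0,10,45,0,0,10,45,0,0,10,45,0,0,10,45,0,0,0,0,0,0], grip=1)

```text
time_s: 22.45
eef_pos: [0.4828, 0.1721, 0.161]
eef_rot: [-0.0, 0.029, 1.0, 0.001]
wrist_force: [-0.1, -0.8, -0.6]
opening: 0.997
```

```bash
python3 -c "
from h import *
np.set_printoptions(precision=4,suppress=True)
c=snap('top','top6.png'); s=snap('side','side6.png')
a=cv2.resize(c['color'][140:240,350:490],(560,400),interpolation=cv2.INTER_CUBIC); b=cv2.resize(s['color'][210:370,320:460],(350,400),interpolation=cv2.INTER_CUBIC)
cv2.imwrite('pics/ts6.png',np.hstack([a[:,100:540],b])[:,:,::-1])
r=rectpose(c,near(c,(419,194)),.05,.1,.074); print(r['c'],'yaw LRFB',r['yaw'],'d,w',r['depth'],r['width'],r['mid'],r['z'])
go((.3866,.2632,.12,8.7),(.3866,.2632,.010,None))
"
```

```text
[ 0.5591 -0.3301] yaw LRFB [-3.5562 -3.886  -2.2934 -2.2913] d,w 0.09754783339633838 0.0650014222951275 {'left': array([ 0.5646, -0.2978]), 'back': array([ 0.6081, -0.3283]), 'right': array([ 0.5554, -0.3624]), 'front': array([ 0.51  , -0.3332])} {'left': 0.05, 'back': 0.1, 'right': 0.1, 'front': 0.05}
t 22.55 p [0.484  0.1682 0.1609] F [-0.7 -1.1  0.7] open 1.0 tool-yaw -3.54 zdir [ 0. -0. -1.] j6 -1.41
turn -0.214 shift [ 81.9 108.6  40.8] len 142
turn 0 shift [  0.   0. 110.] len 110
```

View pics/ts6.png

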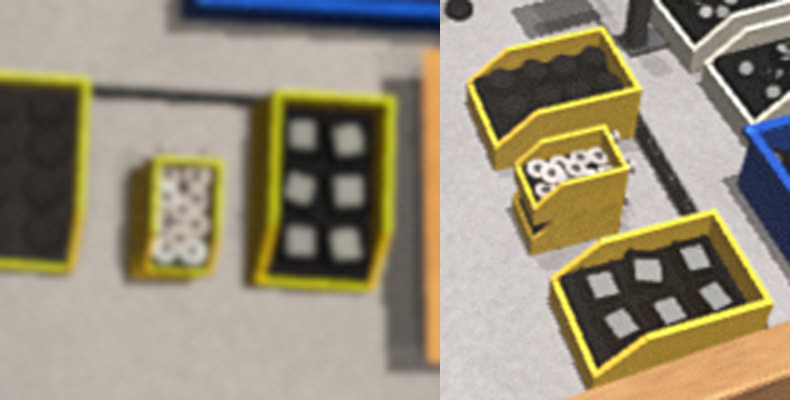

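Washers sit squarely on plugs in both views, with their back rim within about 2 mm of the expected place. Next: ferrules.

Call:
arm_command(plan=[0,0,0,-0.107,0,0,0,-0.107,20.5,27.1,10.2,0,20.5,27.1,10.2,0,20.5,27.1,10.2,0,20.5,27.1,10.2,0,0,0,0,0,0,0,35,0,0,0,35,0,0,0,25,0,0,0,15,0,0,0,0,0,0,0,0,0])

```text
time_s: 23.85
eef_pos: [0.3882, 0.2614, 0.0104]
eef_rot: [0.0, -0.074, 0.997, -0.0]
wrist_force: [0.5, 0.8, 0.4]
opening: 0.997
```

Call:
arm_command(plan=[0,0,0,0,0,0,0,0,0,0,0,0,0,0,0,0,0,0,0,0,0,0,0,0,0,0,0,0,0,0,0,0], grip=0.5)

```text
time_s: 24.65
eef_pos: [0.3884, 0.2626, 0.0114]
eef_rot: [0.001, -0.075, 0.997, 0.0]
wrist_force: [-0.2, -1.9, 5.2]
opening: 0.647
```

```bash
python3 -c "
from h import *
go((.3866,.2632,.19,None),(.609,.259,.19,3.3))"
```

```text
t 24.65 p [0.3884 0.2626 0.0114] F [-0.2 -1.9  5.2] open 0.647 tool-yaw 8.56 zdir [ 0.003  0.001 -1.   ] j6 -1.38
turn 0 shift [   1.2    0.9 -178.6] len 179
turn 0.092 shift [-221.8  -17.     0.6] len 222
```

Call:
arm_command(plan=[0,0,-20,0,0,0,-40,0,0,0,-40,0,0,0,-40,0,0,0,-30,0,0,0,0,0.092,-37,-2.7,0,0,-37,-2.7,0,0,-37,-2.7,0,0,-37,-2.7,0,0,-37,-2.7,0,0,-37,-2.7,0,0,0,0,0,0,0,0,30,0,0,0,30,0,0,0,0,0,0,0,0,0,0,0,0,0])

```text
time_s: 26.45
eef_pos: [0.6106, 0.2593, 0.1223]
eef_rot: [0.002, -0.029, 1.0, 0.0]
wrist_force: [0.1, 0.4, -0.8]
opening: 0.647
```

```bash
python3 -c "
from h import *
go((.6107,.2591,.0714,3.3))"
```

```text
t 26.45 p [0.6106 0.2593 0.1223] F [ 0.1  0.4 -0.8] open 0.647 tool-yaw 3.3 zdir [ 0.003  0.001 -1.   ] j6 -1.41
turn -0.0 shift [ 0.1 -0.2 50.9] len 51
```

Call:
arm_command(plan=[0,0,20,0,0,0,15,0,0,0,8,0,0,0,4,0,0,0,3,0,0,0,0,0,0,0,0,0,0,0,0,0])

```text
time_s: 27.25
eef_pos: [0.6102, 0.259, 0.0715]
eef_rot: [0.001, -0.029, 1.0, 0.0]
wrist_force: [-4.8, -1.2, 5.2]
opening: 0.646
```

```bash
python3 -c "
from h import *
c=snap('side','side7.png')
cv2.imwrite('pics/s7.png',cv2.resize(c['color'][100:230,230:400],None,fx=4,fy=4,interpolation=cv2.INTER_CUBIC)[:,:,::-1])
go((.6107,.2591,.0714,3.3))"
```

```text
t 27.3 p [0.6102 0.259  0.0714] F [-5.5 -0.6  6. ] open 0.644 tool-yaw 3.28 zdir [ 0.001  0.    -1.   ] j6 -1.41
turn -0.0 shift [-0.5  0.   0. ] len 1
```

View pics/s7.png

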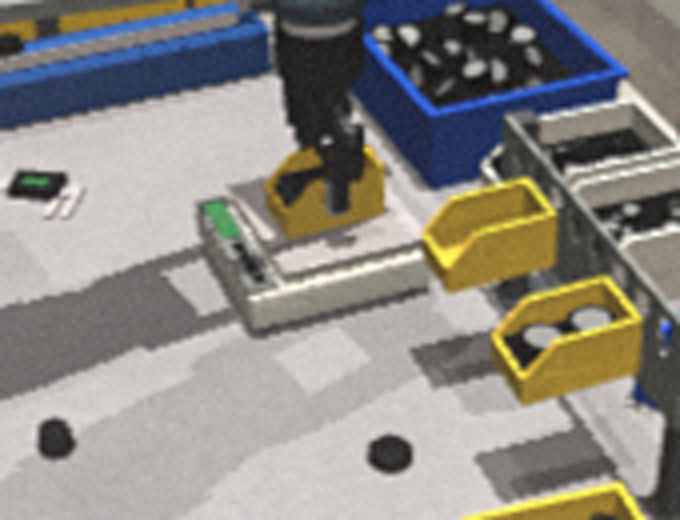

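Ferrules rest flat on the middle of the pan in the side view (crop 330,195). Release it and head for caps.

Call:
arm_command(plan=[0,0,0,0,0,0,0,0,0,0,0,0,0,0,0,0,0,0,0,0,0,0,-20,0,0,0,-35,0,0,0,-45,0,0,0,-40,0,45,0,0,0.07,45,0,0,0,30,-40,0,0,0,-46,0,0,0,-46,0,0,0,-46,0,0,0,-46,0,0,0,-46,0,0,0,-46,0,0,0,0,0,0], grip=1)

```text
time_s: 29.2
eef_pos: [0.4858, -0.0638, 0.2104]
eef_rot: [0.0, 0.009, 1.0, -0.001]
wrist_force: [0.4, 0.3, -0.3]
opening: 1.002
```

```bash
python3 -c "
from h import *
np.set_printoptions(precision=4,suppress=True)
c=snap('top','top8.png')
f=lambda u,v:(255.+(u+.5)/6.6-.5,120+(v+.5)/6.6-.5)
cb=toz(c,[f(497,115),f(620,122)],.153);cf=toz(c,[f(497,318),f(610,318)],.127)
eb=toz(c,[f(200,113),f(322,113)],.153);ef=toz(c,[f(207,318),f(317,318)],.127)
for n,b,q in(('caps',cb,cf),('empty',eb,ef)):
  d=(b.mean(0)-q.mean(0));print(n,b[:,:2].tolist(),q[:,:2].tolist(),'mid',b.mean(0),q.mean(0),'yaw',np.degrees(np.arctan2(d[1],d[0])))
rl=toz(c,[f(88,97),f(735,97)],.182);print('rail',rl,np.linalg.norm(rl[0]-rl[1]))
r=rectpose(c,near(c,(242,180)),.06,.11,.084); print('ferr',r['c'],r['yaw'],r['depth'],r['width'],r['mid'],r['z'])
go((.6867,-.0607,.22,-.7))"
```

```text
caps [[0.7320729798401058, -0.0340012051524979], [0.7289634853644298, -0.09338103844290215]] [[0.6374769215521143, -0.03494574167214679], [0.6377743448691668, -0.09011043305881182]] mid [ 0.7305 -0.0637  0.153 ] [ 0.6376 -0.0625  0.127 ] yaw -0.7173174532085534
empty [[0.7322300151355867, 0.10930205718023268], [0.7325707006067352, 0.050457129907886075]] [[0.636714206808435, 0.10651903610012578], [0.6370034135093555, 0.05287832439890915]] mid [0.7324 0.0799 0.153 ] [0.6369 0.0797 0.127 ] yaw 0.10849265156902939
rail [[ 0.7322  0.1601  0.182 ]
 [ 0.734  -0.1457  0.182 ]] 0.3058172500816179
ferr [0.6094 0.2591] [4.1969 3.9377 3.0436 3.0853] 0.0894942491890977 0.05179788090104303 {'back': array([0.6543, 0.2587]), 'right': array([0.6158, 0.2336]), 'front': array([0.5644, 0.2606]), 'left': array([0.6046, 0.2847])} {'back': 0.11, 'right': 0.06, 'front': 0.06, 'left': 0.11}
t 29.25 p [ 0.4857 -0.0613  0.2102] F [-0.4 -0.2 -0.7] open 1.0 tool-yaw -1.02 zdir [ 0. -0. -1.] j6 -1.92
turn -0.006 shift [-201.     3.1   -9.7] len 201
```

Ferrules measure (0.6094, 0.2591), against a target of (0.609, 0.259). The caps and empty bins measure 143.6 mm apart (144 expected), and rail yaw is about -0.7°. Approach caps.

Call:
arm_command(plan=[0,0,0,-0.006,-39,-0.4,0,0,-39,-0.4,0,0,-39,-0.4,0,0,-39,-0.4,0,0,-38.3,-0.4,0,0,0,0,0,0,0,0,0,0,0,0,0,0])

```text
time_s: 30.15
eef_pos: [0.6792, -0.0604, 0.2098]
eef_rot: [-0.0, 0.002, 1.0, 0.0]
wrist_force: [0.2, 0.4, 0.5]
opening: 1.002
```

```bash
python3 -c "
from h import *
go((.680,-.0633,.117,-.7))"
```

```text
t 30.15 p [ 0.6792 -0.0604  0.2098] F [0.2 0.4 0.5] open 1.002 tool-yaw -0.28 zdir [-0.001  0.    -1.   ] j6 -1.83
turn 0.007 shift [-1.  -2.9 92.8] len 93
```

Call:
arm_command(plan=[-0.8,-2.5,30,0.007,0,0,30,0,0,0,20,0,0,0,13,0,0,0,0,0,0,0,0,0,0,0,0,0])

```text
time_s: 30.85
eef_pos: [0.6818, -0.0647, 0.1191]
eef_rot: [0.002, 0.007, 1.0, -0.0]
wrist_force: [0.3, 0.1, 0.6]
opening: 1.002
```

```bash
python3 -c "
from h import *
c=snap('side','side9.png')
cv2.imwrite('pics/s9.png',cv2.resize(c['color'][130:230,310:440],None,fx=5,fy=5,interpolation=cv2.INTER_CUBIC)[:,:,::-1])
go((.680,-.0633,.117,-.7))"
```

```text
t 30.9 p [ 0.6818 -0.0648  0.119 ] F [ 0.2 -0.7 -0.1] open 1.0 tool-yaw -0.79 zdir [ 0.003 -0.001 -1.   ] j6 -1.82
turn -0.002 shift [1.8 1.5 2. ] len 3
```

View pics/s9.png

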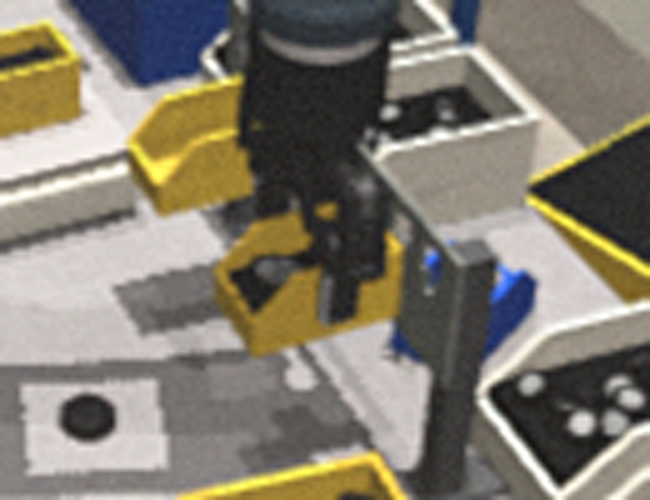

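The fingers straddle the caps bin cleanly (crop 340,270), behind the sloping front of the side walls. Centre and close.

Call:
arm_command(plan=[0.8,1.2,1,0,0,0,0,0,0,0,0,0])

```text
time_s: 31.2
eef_pos: [0.68, -0.0633, 0.1162]
eef_rot: [0.0, 0.007, 1.0, -0.0]
wrist_force: [-0.5, 0.2, 0.8]
opening: 0.998
```

Call:
arm_command(plan=[0,0,0,0,0,0,0,0,0,0,0,0,0,0,0,0,0,0,0,0,0,0,0,0,0,0,0,0,0,0,0,0], grip=0.5)

```text
time_s: 32.0
eef_pos: [0.6799, -0.0626, 0.1163]
eef_rot: [-0.0, 0.007, 1.0, 0.0]
wrist_force: [-2.3, 3.8, 4.2]
opening: 0.643
```

```bash
python3 -c "
from h import *
go()"
```

```text
t 32.0 p [ 0.6799 -0.0626  0.1163] F [-2.3  3.8  4.2] open 0.643 tool-yaw -0.78 zdir [-0.     0.001 -1.   ] j6 -1.82
```

Small loads. Now raise 17 mm.

Call:
arm_command(plan=[0,0,-3,0,0,0,-4,0,0,0,-4,0,0,0,-4,0,0,0,-2,0,0,0,0,0,0,0,0,0,0,0,0,0])

```text
time_s: 32.8
eef_pos: [0.6797, -0.0635, 0.1329]
eef_rot: [-0.0, 0.007, 1.0, -0.0]
wrist_force: [-1.1, -0.1, -1.5]
opening: 0.647
```

```bash
python3 -c "
from h import *
go()"
```

```text
t 32.8 p [ 0.6797 -0.0635  0.1329] F [-1.1 -0.1 -1.5] open 0.647 tool-yaw -0.8 zdir [-0. -0. -1.] j6 -1.82
```

Raised 16.6 mm with no residual load. Draw it off along the bin's -x (tool +x).

Call:
arm_command(plan=[4,0,0,0,5,0,0,0,5,0,0,0,5,0,0,0,5,0,0,0,6,0,0,0,0,0,0,0,0,0,0,0])

```text
time_s: 33.6
eef_pos: [0.65, -0.063, 0.1332]
eef_rot: [0.0, 0.007, 1.0, -0.0]
wrist_force: [0.4, -0.1, -1.9]
opening: 0.651
```

```bash
python3 -c "
from h import *
c=snap('side','side10.png')
cv2.imwrite('pics/s10.png',cv2.resize(c['color'][130:230,310:440],None,fx=5,fy=5,interpolation=cv2.INTER_CUBIC)[:,:,::-1])
go()"
```

```text
t 33.65 p [ 0.6501 -0.063   0.1332] F [-0.3  0.1 -2.6] open 0.649 tool-yaw -0.8 zdir [ 0. -0. -1.] j6 -1.83
```

View pics/s10.png

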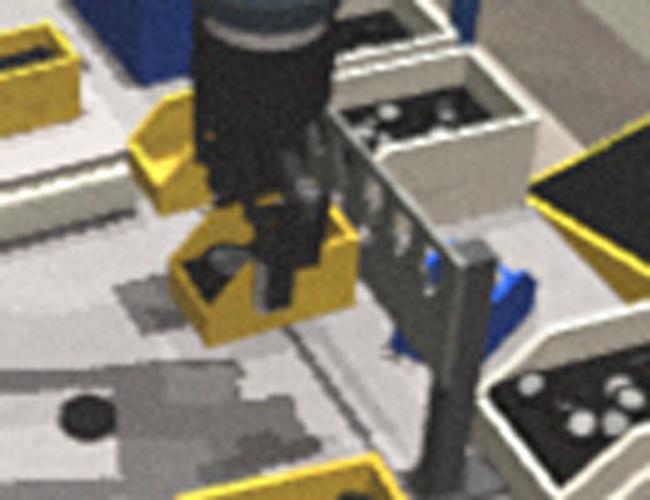

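The caps bin is clear of the rail, held level (lean of about 4° kept), and the empty bin is still hanging. Carry it to the left of the scale.

Call:
arm_command(plan=[5,0,-30,0,5,0,-40,0,0,0,0,-0.072,6.5,43.8,0,0,6.5,43.8,0,0,6.5,43.8,0,0,6.5,43.8,0,0,6.5,43.8,0,0,6.5,43.8,0,0,6.5,43.8,0,0,6.5,43.8,0,0,6.5,43.8,0,0,6.5,43.8,0,0,6.5,43.8,0,0,0,0,40,0,0,0,40,0,0,0,30,0,0,0,0,0,0,0,0,0])

```text
time_s: 35.55
eef_pos: [0.5407, 0.4141, 0.0931]
eef_rot: [-0.0, -0.029, 1.0, -0.0]
wrist_force: [0.4, 0.5, -1.9]
opening: 0.651
```

```bash
python3 -c "
from h import *
go((.541,.4133,.035,3.3),(.541,.4133,.016,3.3))"
```

```text
t 35.55 p [0.5407 0.4141 0.0931] F [ 0.4  0.5 -1.9] open 0.651 tool-yaw 3.33 zdir [-0.001 -0.    -1.   ] j6 -1.15
turn 0.001 shift [-0.3 -0.8 58.1] len 58
turn 0.0 shift [-0.  0. 19.] len 19
```

Call:
arm_command(plan=[0,-0.6,30,0,0,0,25,0,0,0,12,0,0,0,6,0,0,0,3,0,0,0,2,0,0,0,0,0,0,0,0,0])

```text
time_s: 36.35
eef_pos: [0.5414, 0.4139, 0.0162]
eef_rot: [0.001, -0.029, 1.0, 0.0]
wrist_force: [1.3, 0.6, -1.7]
opening: 0.649
```

```bash
python3 -c "
from h import *
go((.541,.4133,.0135,3.3))"
```

```text
t 36.35 p [0.5414 0.4139 0.0162] F [ 1.3  0.6 -1.7] open 0.649 tool-yaw 3.34 zdir [ 0.002  0.001 -1.   ] j6 -1.15
turn 0.001 shift [ 0.5 -0.6  2.7] len 3
```

Lower the last 2 mm, open, lift and draw back.

Call:
arm_command(plan=[0,-0.5,1,0,0,0,1,0,0,0,0,0,0,0,0,0])

```text
time_s: 36.75
eef_pos: [0.5418, 0.4139, 0.0159]
eef_rot: [0.001, -0.029, 1.0, 0.001]
wrist_force: [-2.9, -1.6, 11.0]
opening: 0.651
```

Call:
arm_command(plan=[0,0,0,0,0,0,0,0,0,0,0,0,0,0,0,0,0,0,0,0,0,0,-15,0,0,0,-35,0,0,0,-40,0,0,0,-40,0,45,0,0,0,45,0,0,0,45,0,0,0,30,-45,0,0,0,-45,0,0,0,-45,0,0,0,-45,0,0,0,-45,0,0,0,-45,0,0,0,0,0,0], grip=1)

```text
time_s: 38.65
eef_pos: [0.3947, 0.133, 0.1443]
eef_rot: [0.001, -0.026, 1.0, -0.001]
wrist_force: [0.7, 0.1, -0.3]
opening: 0.999
```

```bash
python3 -c "
from h import *
np.set_printoptions(precision=4,suppress=True)
c=snap('top','top11.png')
r=rectpose(c,near(c,(198,200)),0,.05,.024); print('caps',r['c'],r['yaw'],r['depth'],r['width'],r['mid'],r['z'])
cv2.imwrite('pics/t11.png',cv2.resize(c['color'][130:240,170:330],None,fx=5,fy=5,interpolation=cv2.INTER_CUBIC)[:,:,::-1])
go((.541,.4133,.0135,3.3))"
```

```text
caps [0.5484 0.4155] [6.0344 5.7613 4.2471 4.2958] 0.09080497963815636 0.05275970403205155 {'back': array([0.5942, 0.4142]), 'right': array([0.5545, 0.3896]), 'front': array([0.5025, 0.4179]), 'left': array([0.544 , 0.4416])} {'back': 0.05, 'right': 0, 'front': 0, 'left': 0.05}
t 38.7 p [0.3946 0.135  0.1442] F [ 0.1  0.2 -0.3] open 1.001 tool-yaw 3.02 zdir [ 0.002 -0.    -1.   ] j6 -1.58
turn -0.005 shift [-161.9  269.4  131. ] len 341
```

View pics/t11.png

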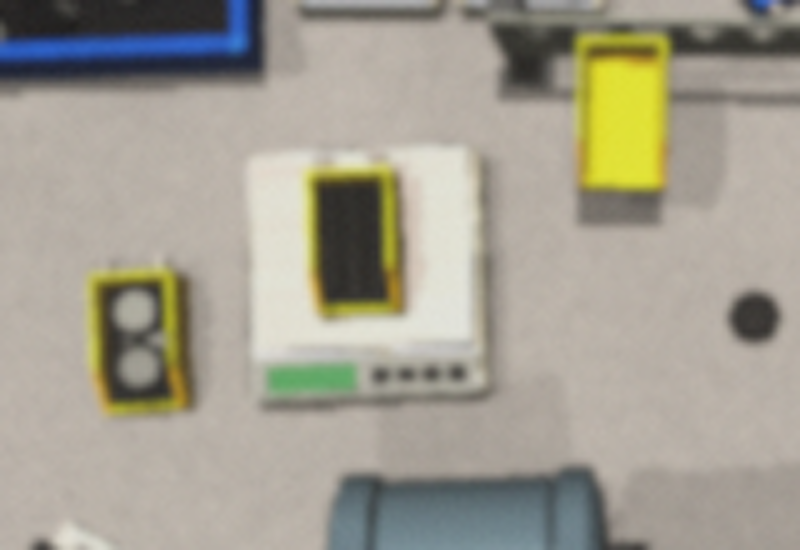

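Caps stands left of the scale with about 52 mm clearance, its front within about 2 mm of the scale's front and yaw within about 1.5°. Ferrules are mid-pan and the empty bin is still hanging. One last overview.

```bash
python3 -c "
from h import *
c=snap('side','side12.png')"
```

```text
(no output)
```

View pics/side12.png

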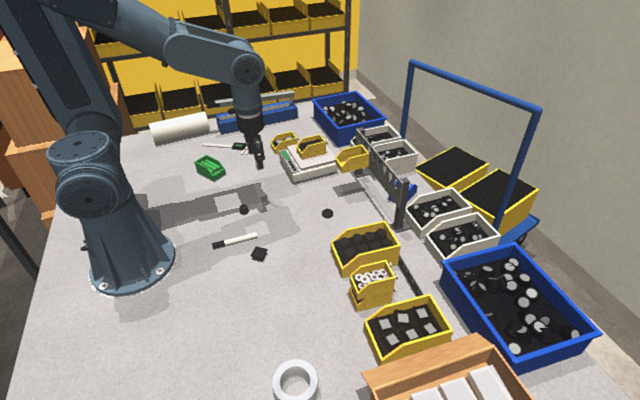

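The final overview shows the washers-on-plugs stack at (373,285), ferrules on the pan (312,146), caps left of the scale (285,142) and the empty bin hanging (352,157). The robot touches nothing.

```bash
python3 -c "
from h import *
print(ctrl.hand_in())"
```

```text
the job is handed in; nothing more can be done
None
```

I finished the job in the order asked and handed it in at about 39 s of the 125 s allowed. No verdict was reported. No tipping was seen, and the largest wrist force I read was 11 N.

| Bin | Where it is | Last check |
|---|---|---|
| Plugs | Midway between the large bins | Fronts level within about 1 mm; first placed about 4 mm off the middle, then re-centred with the jaws to about 1 mm |
| Washers | Stacked on the plugs | Looks square in both views; back rim within about 2 mm |
| Ferrules | Middle of the scale's pan | Within about 1 mm of the intended spot |
| Caps | Bench, left of the scale | About 52 mm clear, front level within about 2–3 mm |
| Empty | Still hanging on the rail | Seen in the last picture |

**Checks that disagreed:**
- **Caps angle:** the edges gave 4.2° to 6.0°, against the scale's roughly 3.3°. Part of that is measurement bias, so the caps may sit 1–2° out of square.
- **Stack:** I only checked it by the back rim and by eye. The automatic fit was no use there because it merged the two bins into one outline.

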